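# Refit the hardware box's double lid and uncover the spares

## Robot

A 7-joint arm with a two-finger parallel gripper is mounted at the origin on the work surface; the furniture and walls round the work are solid. World frame = base frame: x ahead of the robot, y to its left, z up, the work surface at z = 0. Lengths are in m, angles in rad, forces in N, time in s.
With the tool pointing down it reaches from about 0.425 to 0.825 m from the base axis. Payload 3.6 kg.
Tool frame: the origin (TCP) lies on the mounting face of the last link; the fingertips stand 173 mm ahead of it and the grasp point (between the pads) lies 155 mm ahead of it; z points along the fingers, y is the line along which they close (so a half turn about z gives the same grasp; the last joint's range is limited). The gripper opens to 85 mm and grips with 20 to 120 N. Pads are 22 mm wide; open, the fingers measure 114 mm over their backs; the gripper's body (76 mm by 85 mm) begins 54 mm behind the grasp point. The pads swing forward as they close: fully open they stand 13 mm farther back than shut.
Start: joints at [-1.208, 0.615, -0.013, 1.423, 0.008, 1.103, -0.04], TCP at [0.247, 0.601, 0.405] pointing down, gripper open.
Joint ranges: [-3.12, 3.12], [-0.3, 2.06], [-1.34, 1.32], [0.26, 2.42], [-1.36, 4.5], [0.01, 1.98], [-2.84, 2.84]. Speed limits (rad/s): [2.79, 2.79, 3.14, 3.14, 3.14, 3.14, 3.14].

## Interface

Orientations are given as a unit quaternion [x, y, z, w].
In Python, from bench import state, camera, finish_job gives the robot as it stands.
- The arm moves only by the tool send_rows, never from a script. Its argument "rows" is a list of rows, each an object of numbers: "dx", "dy", "dz": the shift along the tool's x, y, z in cm; "ax", "ay", "az": the turn, a rotation vector about the tool's x, y, z in degrees. In form: [{"dx": .., "dy": .., "dz": .., "ax": .., "ay": .., "az": ..}, ...]. A call has 1 to 5 rows; each row shifts and turns the commanded pose from where the row before left it, along the tool's axes as they then stand; what a row does not reach is not made up. A row lasts 1/10 s, in which the tool goes at most 50 mm and 8.59 degrees, less where a joint would pass 70% of its speed; a pose out of reach is approached as far as the arm can. A call is refused whole if a number of a shift passes 5 or a number of a turn 8.59, either way. A call with a gripper value outside its range is refused whole. "claw" is the closure, from 0 (fully open) to 1 (shut), set as the call begins (left out, the last holds). The fingers move at their own pace and stop on an object; the grip force is fixed at half the most. Time passes only in rows, so rows that do not move let the fingers close. It gives the time, the measured TCP pose, the force, the opening and the grip force at its end, in the units of the state.
- state(): the state, without advancing time (a new reading comes with each control period).
- camera(name): name is "side" or "top" or "wrist"; returns a dict with "color" (400x640x3 uint8, red, green, blue), "intrinsics" (3x3 intrinsics, pixels), "k1" (the pictures are not rectified: a ray, as slopes to the right and down, at radius r is drawn at 1 + k1 r^2 times it, then the intrinsics apply), "origin" and "attitude" of the camera in the world. Camera axes: x right, y up, looking along -z (the intrinsics and any distortion apply to the point x, -y, -z); pixel columns grow to the right and rows downward; lengths in m; the calibration is good to about 2 mm. A picture is of the moment at which its call begins. There is no depth.
- finish_job(): hands the job in; it is judged then, once.
The state is a dict: "clock": time; "q": joint angles; "qd": joint speeds; "tau": joint torques, N m; "tcp_pos": TCP position; "eef_rot": TCP orientation; "force": force on the tool from outside, world axes, zero at the start; "wrist_torque": the same for the moment, N m; "width": finger opening in m; "finger_force": force on a finger pad.
Only numpy, scipy, OpenCV 4.12 (cv2) and the standard library are available. Lean on these libraries where they do the work, as an engineer would, in place of code of your own. Each camera call takes 0.05 s, during which the arm holds its last target. There are 200 camera calls.

## Task

The double lid of the steel hardware box stands beside it on the table, its inner and outer lid locked together by the wing knob: set the locked pair down fully home on the box, then turn the knob anticlockwise to its stop to unlock, and lift the outer lid alone straight up, level, about 12 cm above where it sat, so that the nuts in the inner lid can be got at. The inner lid must stay fully seated with both nuts in it, and the box and the pencil, bolt and oak strip lying about them must be left where they are. Finish while still holding the outer lid up over the box: do not put it down or let go.

Things in the scene. Friction and masses are not known exactly. Their poses are not given: they have to be found in the camera images.
- box: open-topped grey steel box, outer 110 (x) x 150 (y) x 70 high, walls 3, mouth 104 x 144; folded wire handles on its y ends stick out to 82 from the middle. 1.6 kg, stands loose; a blade flange and a star knob lie in it, well below the inner lid. Origin: centre of the underside, z up
- inner_lid: inner lid: aluminium dish. Origin: centre of the underside, z up. Dish 92 (x) x 132 (y) below, walls lean out to 100 x 140 at height 18 (2 play a side in the mouth); rim 112 x 152, height 18 to 26, rests on the box's walls. Seated (either way round): origin 52 above the box's, axes parallel. Strap across the middle, slotted along x for the knob's foot; a nut in the pocket each side. 0.22 kg
- outer_lid: outer lid: grey cover 120 (x) x 160 (y) on the inner lid's rim, skirt 6.5 high round that rim (2 play a side). Origin: centre, at the skirt's lower edge, z up; nested, 19.5 above the inner lid's, axes parallel. Plate top 9 above the origin, round plate under the knob 12.5. 0.2 kg. While locked, lifting it by the knob also lifts the inner lid, hanging about 1.5 lower than when it stands
- knob (a joint): turn of the wing knob in the outer lid, rad: 0 to 0.1 locked (foot crosswise under the strap), 1.31 (75 degrees anticlockwise from above) at its stop, unlocked: the wing and the foot, a cross-bar 34 x 8, then lie along the lids' x (short side) and the foot passes the slot, 42 x 14; within 0.15 of the stop it still passes. Friction 0.06 N m, stays where left
- knob_grip (a point): middle of the knob's black wing, the place to grip: wing 42 long (this frame's x) x 12 thick (y) x 26 high (z, up). It is 29.5 above the outer lid's origin, 17 above the round plate under it, on the knob's axis through the lid's centre
- nut_a: hex nut, 20x23x10, loose in the inner lid's +y pocket, hidden under the outer lid at the start. Origin: centre of its underside, about 2 above the inner lid's origin
- nut_b: hex nut like nut_a, in the -y pocket
- pencil: red pencil, 13x183x9, lying between the two work places, roughly pointing away from the robot; bystander. Origin: centre of the underside
- bolt: hex bolt, 53 high, standing on its head near the back edge of the table; bystander. Origin: centre of the underside
- offcut: oak strip, 34x160x19, at the right edge of the machine table; bystander. Origin: centre of the underside
There are look-alikes about, which are no part of the job. Leave any yellow look-alike of the outer_lid alone.

How it is judged:
On the way, in this order (a step that is already met when the one before it is completed fails the run):
1. the locked pair sits fully home on the box (z of inner_lid in the frame of box between 0.048 and 0.0555 m and horizontal distance between inner_lid and box below 0.006 m and angle between the z axis of inner_lid and the z axis of box, either way round below 0.06 rad and angle between the x axis of inner_lid and the x axis of box, either way round below 0.1 rad and z of outer_lid in the frame of inner_lid between 0.016 and 0.0245 m and horizontal distance between outer_lid and inner_lid below 0.006 m and value of joint knob below 0.3 rad), for 0.2 s.
2. the knob is turned to its stop with both lids still down (z of inner_lid in the frame of box between 0.048 and 0.0555 m and horizontal distance between inner_lid and box below 0.006 m and angle between the z axis of inner_lid and the z axis of box, either way round below 0.06 rad and angle between the x axis of inner_lid and the x axis of box, either way round below 0.1 rad and z of outer_lid in the frame of inner_lid between 0.016 and 0.0245 m and horizontal distance between outer_lid and inner_lid below 0.006 m and value of joint knob above 1.15 rad), for 0.1 s.
3. the outer lid comes up alone (z of inner_lid in the frame of box between 0.048 and 0.0555 m and horizontal distance between inner_lid and box below 0.006 m and angle between the z axis of inner_lid and the z axis of box, either way round below 0.06 rad and angle between the x axis of inner_lid and the x axis of box, either way round below 0.1 rad and z of nut_a in the frame of inner_lid between -0.004 and 0.018 m and distance between each of nut_a, nut_b and inner_lid below 0.09 m and z of nut_b in the frame of inner_lid between -0.004 and 0.018 m and z of outer_lid in the frame of inner_lid above 0.05 m), for 0.1 s.
At the end, for the whole second after the job is handed in: Inner lid seated (origin 48-55.5 mm above the box's, 6 mm sideways, 0.06 rad level, 0.10 rad square), both nuts in it; fingers hold the outer lid at rest, 10-20 cm above the inner lid's origin, within 5 cm of the box's middle and 0.15 rad of level, touching neither; box moved under 3 cm (z of inner_lid in the frame of box between 0.048 and 0.0555 m and horizontal distance between inner_lid and box below 0.006 m and angle between the z axis of inner_lid and the z axis of box, either way round below 0.06 rad and angle between the x axis of inner_lid and the x axis of box, either way round below 0.1 rad and z of nut_a in the frame of inner_lid between -0.004 and 0.018 m and distance between each of nut_a, nut_b and inner_lid below 0.09 m and z of nut_b in the frame of inner_lid between -0.004 and 0.018 m and z of outer_lid in the frame of inner_lid between 0.1 and 0.2 m and horizontal distance between outer_lid and box below 0.05 m and angle between outer_lid's own z axis and vertical below 0.15 rad and linear speed of each of outer_lid, inner_lid below 0.02 m/s and contact force between the fingers and outer_lid above 1 N and contact force between each of outer_lid, the arm, the fingers and inner_lid below 0.1 N and contact force between outer_lid and box below 0.1 N and distance of box from where it was at the start of the episode below 0.03 m); the arm keeps its last pose, push and grip.
It fails at once if the inner lid, unlocked, is raised off its seat or let drop into it (more than 6 mm above the seat with the knob turned past 0.6 rad) (value of joint knob above 0.6 rad and z of inner_lid in the frame of box above 0.058 m).
It fails at once if the inner lid is tipped by more than 0.35 rad (angle between inner_lid's own z axis and vertical above 0.35 rad).
It fails at once if the box is shoved more than 4 cm (distance of box from where it was at the start of the episode above 0.04 m).
It fails at once if a bystander is moved more than 3 cm (distance of any of pencil, bolt, offcut from where it was at the start of the episode above 0.03 m).
It also fails if it takes over 54 s, if anything falls off the work surface, if the arm or the gripper's body presses on something with over 40 N, if the wrist force passes 120 N, or if a joint passes its speed limit or range.

## Working session

There is one attempt and no reset: what is moved stays moved. The work goes in short steps, Python scripts to look and compute and a tool call to move; the robot and the scene stay as the last step left them, time stands still between calls to the robot, and variables do not carry over. Pictures are saved under pics/ and viewed, at most 10 in all, crops included, and the job is handed in when it is done.

Besides the shell and the picture viewer there is one more tool, called by a JSON object that holds its "api" and its "payload". send_rows: Moves the arm, as the interface text tells. Its arguments: {"type":"object","properties":{"rows":{"type":"array"},"claw":{"type":"number"}},"required":["rows"]}

```bash
ls; mkdir -p pics; cat > h.py <<'E'
import numpy as np, cv2
from scipy.spatial.transform import Rotation as R
from bench import state, camera, finish_job
def rot(a):
    a=np.array(a,float)
    return a if a.shape==(3,3) else R.from_quat(a).as_matrix()
def grab(n,save=None):
    c=camera(n)
    if save: cv2.imwrite(f'pics/{save}.png',c['color'][:,:,::-1])
    return c
def ray(c,u,v):
    K=np.array(c['intrinsics']);d=np.array([(u-K[0,2])/K[0,0],(v-K[1,2])/K[1,1]])
    s=d.copy()
    for _ in range(20): s=d/(1+c['k1']*(s@s))
    w=rot(c['attitude'])@np.array([s[0],-s[1],-1]);return np.array(c['origin']),w
def onz(c,u,v,z):
    o,w=ray(c,u,v);return o+w*(z-o[2])/w[2]
def proj(c,p):
    K=np.array(c['intrinsics']);q=rot(c['attitude']).T@(np.array(p)-np.array(c['origin']))
    s=np.array([q[0],-q[1]])/-q[2];s=s*(1+c['k1']*(s@s))
    return K[:2,:2]@s+K[:2,2]
def two(c1,p1,c2,p2):
    o1,a=ray(c1,*p1);o2,b=ray(c2,*p2)
    t=np.linalg.lstsq(np.stack([a,-b],1),o2-o1,rcond=None)[0]
    x,y=o1+a*t[0],o2+b*t[1];return (x+y)/2,np.linalg.norm(x-y)
E
python3 - <<'E'
from h import *
s=state();print(s)
for n in('top','side','wrist'):
    c=grab(n,n+'0');print(n,c['origin'],c['attitude'],c['intrinsics'],c['k1'])
a=[cv2.imread(f'pics/{n}0.png') for n in('top','side')]
E
```

```text
pics
{'clock': 0.0, 'q': array([-1.20752111,  0.61593975, -0.01261049,  1.42494088,  0.00807178,
        1.10340143, -0.04039034]), 'qd': array([ 0.00075106,  0.00054827,  0.00173482, -0.0001226 , -0.000806  ,
       -0.00036423,  0.00132812]), 'tau': array([ 5.47605559e-04, -4.69210482e+01,  2.59375535e-01, -1.71034491e+01,
        9.92469897e-03,  9.61654441e-03, -1.34757272e-05]), 'tcp_pos': array([0.24684786, 0.60094939, 0.40351033]), 'eef_rot': array([ 1.93627194e-01,  9.81074292e-01, -1.29666529e-03, -2.46875432e-04]), 'force': array([ 0.14308108, -0.06676985,  0.33249594]), 'wrist_torque': array([-0.06245  ,  0.0030441, -0.0492615]), 'finger_force': 0.0, 'width': 0.08518222201153795}
top [0.20920993 0.11493634 1.4931356 ] [-0.07387511  0.07367903  0.71005848 -0.69636974] [[383.34842139   0.         316.43050719]
 [  0.         383.34842139 194.77969805]
 [  0.           0.           1.        ]] -0.07595545831811851
side [ 0.26208924 -0.96246064  0.47707487] [ 0.56672575 -0.05741945 -0.09045513  0.81691052] [[367.35416041   0.         321.7127922 ]
 [  0.         367.35416041 201.38858814]
 [  0.           0.           1.        ]] -0.050927084735155496
wrist [0.18575239 0.62552706 0.37214849] [-0.10847539 -0.07155232  0.55276642  0.82314193] [[337.69867738   0.         323.0368997 ]
 [  0.         337.69867738 200.23086952]
 [  0.           0.           1.        ]] -0.06999995649746206
```

View pics/top0.png

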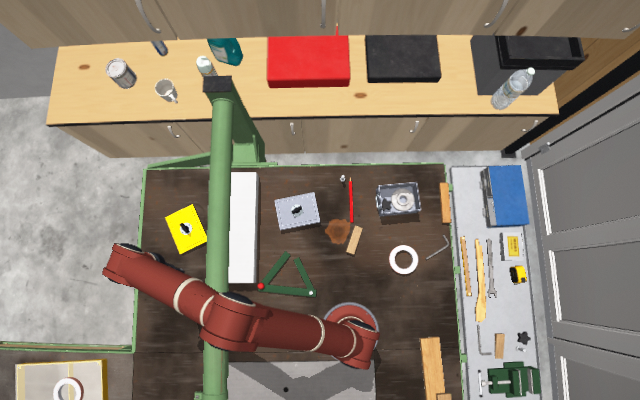

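View pics/side0.png

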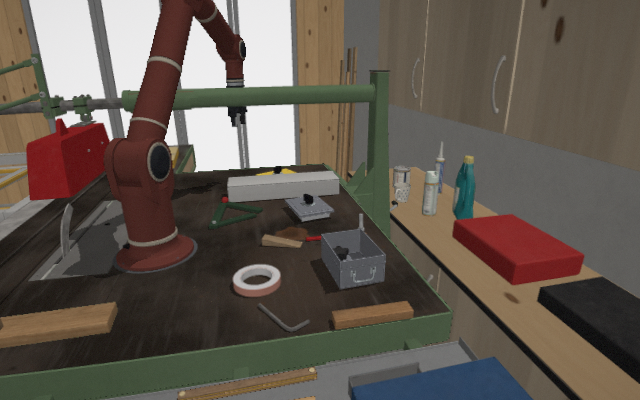

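The top view shows the grey lid pair at about (297,211), the open grey box at (398,200), the yellow look-alike at (186,229), the pencil at (351,200), the bolt at (343,180) and the strip at (445,203). A green beam crosses overhead at column ~220, between the gripper and the work. Candidates for the outer lid are the grey lid at (297,211), the yellow lid at (186,229) and the white bar at (243,228). I choose the grey one and will check it in a close crop.

```bash
python3 - <<'E'
from h import *
t=grab('top');s=grab('side')
o=t['color'][160:260,260:460];a=cv2.resize(o,(800,400),interpolation=cv2.INTER_CUBIC)
o=s['color'][185:300,270:410];b=cv2.resize(o,(244,200),interpolation=cv2.INTER_CUBIC)
b2=cv2.resize(s['color'][185:225,270:345],(375,200),interpolation=cv2.INTER_CUBIC)
im=np.zeros((600,800,3),np.uint8);im[:400]=a;im[400:,:244]=b;im[400:,260:635]=b2
cv2.imwrite('pics/crop1.png',im[:,:,::-1])
# beam: intersect top-view axis plane with side rays
for (u1,v1),(u2,v2) in [(((222,110)),(210,390))]:
    oT,a=ray(t,u1,v1);_,b=ray(t,u2,v2);n=np.cross(a,b)
    for p in [(140,100),(220,97.5),(300,94),(365,92),(220,90),(220,106)]:
        oS,w=ray(s,*p);k=n@(oT-oS)/(n@w);print(p,oS+k*w)
for n,p,z in [('lidgrip',(297,210),.06),('yellow',(186,229),.03),('white',(243,172),.07),('white2',(230,283),.07),('box',(398,200),.07),('base',(350,335),0)]:
    print(n,onz(t,*p,z).round(3))
E
```

```text
(140, 100) [-0.07349499  0.41720533  0.37370289]
(220, 97.5) [0.19429651 0.41391226 0.37225417]
(300, 94) [0.47893511 0.40891984 0.37631243]
(365, 92) [0.72619967 0.40503094 0.3781571 ]
(220, 90) [0.19704399 0.40697053 0.39815542]
(220, 106) [0.19109073 0.42196346 0.34221422]
lidgrip [0.456 0.187 0.06 ]
yellow [0.394 0.619 0.03 ]
white [0.607 0.394 0.07 ]
white2 [0.188 0.434 0.07 ]
box [ 0.485 -0.197  0.07 ]
base [-0.011 -0.003  0.   ]
```

View pics/crop1.png

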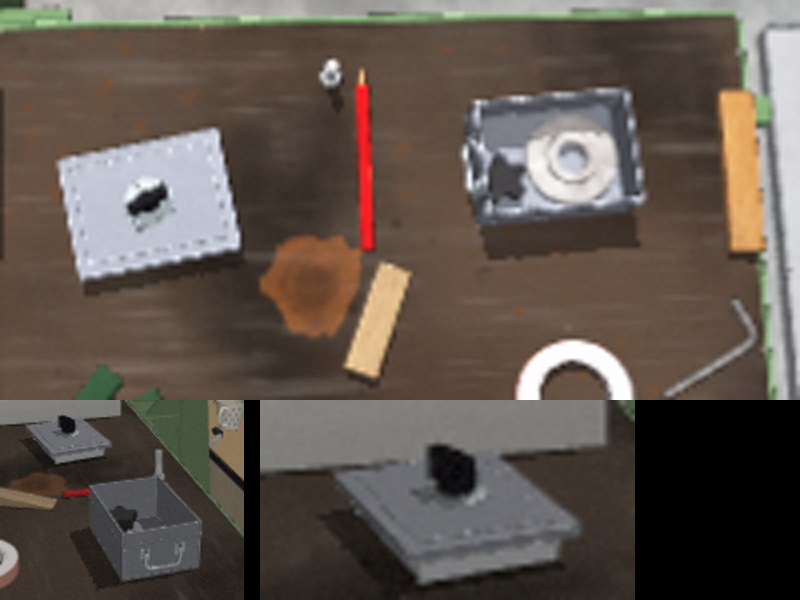

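The crop shows the grey pair: plain grey plate, black wing knob on a round plate, dish below. It stands level on the table, with the wing crosswise, so it is locked. The box is open at right, long side also along y. The beam's axis is at y≈0.41, z≈0.373, with its top at about 0.40, so I rise first and then cross it.

{"api": "send_rows", "payload": {"rows": [{"dz": -4.5}, {"dz": -4.5}, {"dz": -4.5}, {"dz": -4.5}, {"dz": -4.5}], "claw": 0}}

```text
invalid input at $.rows[0]: expected keys dx, dy, dz, ax, ay, az
```

{"api": "send_rows", "payload": {"rows": [{"dz": 0}, {"dz": 0}]}}

```text
invalid input at $.rows[0]: expected keys dx, dy, dz, ax, ay, az
```

```bash
cat > lids.py <<'E'
from h import *
def quad(mask,approxn=4):
    cs=cv2.findContours(mask.astype(np.uint8),cv2.RETR_EXTERNAL,cv2.CHAIN_APPROX_NONE)[0]
    return max(cs,key=cv2.contourArea)
def fit(c,cnt,z):
    P=np.array([onz(c,*p[0],z)[:2] for p in cnt],np.float32)
    (x,y),(w,h),a=cv2.minAreaRect(P); 
    if w>h: w,h,a=h,w,a+90
    return np.array([x,y]),w,h,(a+90)%180-90   # a = direction of short side
E
python3 - <<'E'
from lids import *
s=state();print(s['clock'],s['tcp_pos'],s['eef_rot'],s['q'])
t=grab('top');im=t['color'];hsv=cv2.cvtColor(im,cv2.COLOR_RGB2HSV)
m=np.zeros(im.shape[:2],bool);m[185:235,270:325]=(hsv[185:235,270:325,2]>95)
c=quad(cv2.morphologyEx(m.astype(np.uint8),cv2.MORPH_CLOSE,np.ones((5,5))));print('lid',fit(t,c,.0285))
sub=hsv[180:222,370:425];print(np.median(sub.reshape(-1,3),0), im[210,290],im[190,360],im[200,398],im[215,400])
m=(hsv[...,0]<8)&(hsv[...,1]>180)&(hsv[...,2]>120);m[:,:340]=0;m[:160]=0;m[230:]=0;m[:,365:]=0
print('pencil',fit(t,quad(m),.009))
E
```

```text
0.25 [0.2469218  0.6011303  0.40412213] [ 1.93634343e-01  9.81073574e-01 -6.04946110e-04 -1.35533888e-04] [-1.20749933  0.61544734 -0.01263296  1.42406054  0.00808306  1.10337304
 -0.04039995]
lid (array([0.46559739, 0.19889057]), 0.18942750990390778, 0.19549772143363953, -89.6911563873291)
[14. 26. 99.] [196 200 213] [95 77 62] [234 231 229] [65 54 47]
pencil (array([ 0.48651451, -0.0212854 ]), 0.011886338703334332, 0.09216127544641495, 87.88752746582031)
```

{"api": "send_rows", "payload": {"rows": [{"dx": 0, "dy": 0, "dz": -4.5, "ax": 0, "ay": 0, "az": 0}, {"dx": 0, "dy": 0, "dz": -4.5, "ax": 0, "ay": 0, "az": 0}, {"dx": 0, "dy": 0, "dz": -4.5, "ax": 0, "ay": 0, "az": 0}, {"dx": 0, "dy": 0, "dz": -4.5, "ax": 0, "ay": 0, "az": 0}, {"dx": 0, "dy": 0, "dz": -4.5, "ax": 0, "ay": 0, "az": 0}], "claw": 0}}

```text
clock: 0.8
tcp_pos: [0.2468, 0.6007, 0.6319]
eef_rot: [0.194, 0.981, 0.0, 0.0]
force: [-0.7, 1.1, -0.1]
width: 0.0856
finger_force: 0.0
```

{"api": "send_rows", "payload": {"rows": [{"dx": 0, "dy": 0, "dz": 0, "ax": 0, "ay": 0, "az": 0}, {"dx": 0, "dy": 0, "dz": 0, "ax": 0, "ay": 0, "az": 0}]}}

```text
clock: 1.0
tcp_pos: [0.2469, 0.601, 0.6308]
eef_rot: [0.194, 0.981, 0.001, 0.0]
force: [0.0, -0.4, -0.5]
width: 0.0852
finger_force: 0.0
```

```bash
python3 - <<'E'
from lids import *
s=state();print(s['clock'],s['tcp_pos'],s['eef_rot'],s['q'])
t=grab('top');im=t['color'];g=im.astype(int)
m=(g.min(2)>110)&(g[...,2]>=g[...,0]);m[:,:268]=0;m[:,330:]=0;m[:180]=0;m[240:]=0
c=quad(cv2.morphologyEx(m.astype(np.uint8),cv2.MORPH_CLOSE,np.ones((5,5))));print('lid',fit(t,c,.0285))
# wing: dark pixels in lid
k=np.zeros(m.shape,np.uint8);cv2.fillPoly(k,[cv2.convexHull(c)],1);k=cv2.erode(k,np.ones((7,7)))
d=(g.max(2)<70)&(k>0);v,u=np.nonzero(d);P=np.array([onz(t,a,b,.06)[:2] for a,b in zip(u,v)])
w,V=np.linalg.eigh(np.cov(P.T));print('wing',P.mean(0),np.degrees(np.arctan2(V[1,1],V[0,1])),len(P),np.sqrt(w))
Rm=rot(s['eef_rot']);tgt=np.array([.46,.187,s['tcp_pos'][2]]);print('shift tool cm',Rm.T@(tgt-s['tcp_pos'])*100)
E
```

```text
1.0 [0.24691028 0.60101741 0.63076055] [1.93656186e-01 9.81068593e-01 1.28853920e-03 1.93233804e-04] [-1.21363474e+00  5.30303110e-01 -2.11937983e-03  9.51579351e-01
  1.04565416e-03  1.65710540e+00 -3.43491916e-02]
lid (array([0.45845062, 0.18927501]), 0.12175355106592178, 0.15886236727237701, 10.443510055541992)
wing [0.45586647 0.18900652] 118.12352719962603 35 [0.00414618 0.0103602 ]
shift tool cm [-35.44253555 -30.19927517  -0.08286312]
```

{"api": "send_rows", "payload": {"rows": [{"dx": -3.54, "dy": -3.02, "dz": 0, "ax": 0, "ay": 0, "az": 0}, {"dx": -3.54, "dy": -3.02, "dz": 0, "ax": 0, "ay": 0, "az": 0}, {"dx": -3.54, "dy": -3.02, "dz": 0, "ax": 0, "ay": 0, "az": 0}, {"dx": -3.54, "dy": -3.02, "dz": 0, "ax": 0, "ay": 0, "az": 0}, {"dx": -3.54, "dy": -3.02, "dz": 0, "ax": 0, "ay": 0, "az": 0}]}}

```text
clock: 1.55
tcp_pos: [0.3539, 0.3924, 0.6276]
eef_rot: [0.194, 0.981, -0.002, -0.001]
force: [0.5, 0.3, -0.4]
width: 0.0854
finger_force: 0.0
```

{"api": "send_rows", "payload": {"rows": [{"dx": -3.54, "dy": -3.02, "dz": 0, "ax": 0, "ay": 0, "az": 0}, {"dx": -3.54, "dy": -3.02, "dz": 0, "ax": 0, "ay": 0, "az": 0}, {"dx": -3.54, "dy": -3.02, "dz": 0, "ax": 0, "ay": 0, "az": 0}, {"dx": -3.54, "dy": -3.02, "dz": 0, "ax": 0, "ay": 0, "az": 0}, {"dx": -3.54, "dy": -3.02, "dz": 0, "ax": 0, "ay": 0, "az": 0}]}}

```text
clock: 2.05
tcp_pos: [0.46, 0.1856, 0.6278]
eef_rot: [0.194, 0.981, -0.001, -0.002]
force: [0.2, -0.3, 0.4]
width: 0.0858
finger_force: 0.0
```

{"api": "send_rows", "payload": {"rows": [{"dx": 0, "dy": 0, "dz": 0, "ax": 0, "ay": 0, "az": 0}]}}

```text
clock: 2.15
tcp_pos: [0.4623, 0.1799, 0.628]
eef_rot: [0.201, 0.98, -0.003, -0.0]
force: [0.0, -0.0, 0.7]
width: 0.0853
finger_force: 0.0
```

```bash
python3 - <<'E'
from lids import *
s=state();print(s['clock'],s['tcp_pos'],s['eef_rot'],s['q'])
Rm=rot(s['eef_rot']);print('y dir',np.degrees(np.arctan2(Rm[1,1],Rm[0,1])))
tgt=np.array([.4585,.1893,s['tcp_pos'][2]]);print('shift tool cm',Rm.T@(tgt-s['tcp_pos'])*100)
E
```

```text
2.15 [0.46233678 0.1798838  0.6280343 ] [ 2.01194328e-01  9.79545489e-01 -3.38793673e-03 -1.54861189e-05] [-0.54489365  0.22990595  0.17305617  1.42801963 -0.03370328  1.49076429
  0.79216736]
y dir 66.78599371654643
shift tool cm [ 0.72376285  0.71413664 -0.00570923]
```

{"api": "send_rows", "payload": {"rows": [{"dx": 0.4, "dy": 0.4, "dz": 3.5, "ax": 0, "ay": 0, "az": 8}, {"dx": 0, "dy": 0, "dz": 4.5, "ax": 0, "ay": 0, "az": 8}, {"dx": 0, "dy": 0, "dz": 4.5, "ax": 0, "ay": 0, "az": 8}, {"dx": 0, "dy": 0, "dz": 4.5, "ax": 0, "ay": 0, "az": 8}, {"dx": 0, "dy": 0, "dz": 4.5, "ax": 0, "ay": 0, "az": 8}]}}

```text
clock: 2.65
tcp_pos: [0.4562, 0.1926, 0.4118]
eef_rot: [0.52, 0.854, -0.001, -0.001]
force: [0.9, 0.4, -1.1]
width: 0.0852
finger_force: 0.0
```

{"api": "send_rows", "payload": {"rows": [{"dx": 0, "dy": 0, "dz": 0, "ax": 0, "ay": 0, "az": 0}, {"dx": 0, "dy": 0, "dz": 0, "ax": 0, "ay": 0, "az": 0}]}}

```text
clock: 2.85
tcp_pos: [0.4573, 0.193, 0.4144]
eef_rot: [0.516, 0.857, -0.001, -0.001]
force: [0.6, 0.0, 0.6]
width: 0.0853
finger_force: 0.0
```

```bash
python3 - <<'E'
from lids import *
s=state();print(s['clock'],s['tcp_pos'],s['eef_rot'],s['q'])
Rm=rot(s['eef_rot']);print('y dir',np.degrees(np.arctan2(Rm[1,1],Rm[0,1])))
c=grab('wrist','w1');print(c['origin'],proj(c,[.4585,.1893,.0285]))
E
```

```text
2.85 [0.45732237 0.19297341 0.41438453] [ 5.16109980e-01  8.56521395e-01 -1.08664136e-03 -6.38742122e-04] [-0.63085286  0.37466926  0.26120019  1.84873435 -0.11733181  0.93560871
  0.16921245]
y dir 27.856590145220785
[0.42595029 0.25036864 0.38288668] [323.98119234 177.33850688]
```

View pics/w1.png

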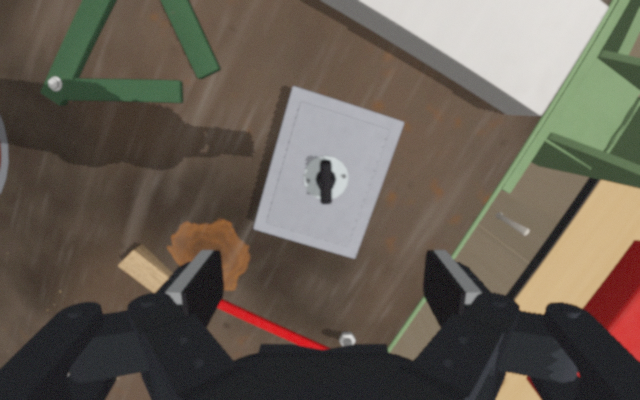

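The wrist view shows the lid outline (corners about (292,87), (403,122), (356,258), (254,230)) with the wing at (325,180). The wing runs along the image columns, so it is already square to the fingers' closing line.

```bash
cat >> lids.py <<'E'
def lidw(c,z=.0285,zw=.062):
    g=c['color'].astype(int)
    p=proj(c,[.4585,.1893,z]).astype(int)
    m=((g.min(2)>110)&(g[...,2]>=g[...,0]+4)&(g.max(2)-g.min(2)<45)).astype(np.uint8)
    m=cv2.morphologyEx(m,cv2.MORPH_OPEN,np.ones((3,3)))
    n,l,st,_=cv2.connectedComponentsWithStats(m)
    i=np.bincount(l[p[1]-60:p[1]+60,p[0]-60:p[0]+60][m[p[1]-60:p[1]+60,p[0]-60:p[0]+60]>0]).argmax()
    cnt=quad(l==i);f=fit(c,cnt,z)
    k=np.zeros(m.shape,np.uint8);cv2.fillPoly(k,[cv2.convexHull(cnt)],1);k=cv2.erode(k,np.ones((9,9)))
    v,u=np.nonzero((g.max(2)<60)&(k>0));P=np.array([onz(c,a,b,zw)[:2] for a,b in zip(u,v)])
    w,V=np.linalg.eigh(np.cov(P.T));return f,P.mean(0),np.degrees(np.arctan2(V[1,1],V[0,1]))%180,len(P)
E
python3 - <<'E'
from lids import *
s=state();c=grab('wrist');print(lidw(c))
Rm=rot(s['eef_rot']);print(s['tcp_pos'],'grasp pt',s['tcp_pos']+.155*Rm[:,2],'y dir',np.degrees(np.arctan2(Rm[1,1],Rm[0,1])))
t=grab('top');print(lidw(t))
E
```

```text
((array([0.4590362 , 0.18988726]), 0.11934980005025864, 0.15872254967689514, 10.599785804748535), array([0.45784858, 0.19241763]), np.float64(118.57694006195827), 441)
[0.45801076 0.19300829 0.41596282] grasp pt [0.4582851  0.19312405 0.26096311] y dir 27.823013325368315
  avg = a.mean(axis, **keepdims_kw)
  ret = um.true_divide(
lids.py:20: RuntimeWarning: Degrees of freedom <= 0 for slice
  w,V=np.linalg.eigh(np.cov(P.T));return f,P.mean(0),np.degrees(np.arctan2(V[1,1],V[0,1]))%180,len(P)
  c *= np.true_divide(1, fact)
  c *= np.true_divide(1, fact)
Traceback (most recent call last):
ValueError: not enough values to unpack (expected 2, got 0)

During handling of the above exception, another exception occurred:

Traceback (most recent call last):
  File "lids.py", line 20, in lidw
    w,V=np.linalg.eigh(np.cov(P.T));return f,P.mean(0),np.degrees(np.arctan2(V[1,1],V[0,1]))%180,len(P)
        ~~~~~~~~~~~~~~^^^^^^^^^^^^^
numpy.linalg.LinAlgError: 0-dimensional array given. Array must be at least two-dimensional
```

{"api": "send_rows", "payload": {"rows": [{"dx": -0.3, "dy": -0.1, "dz": 4.5, "ax": 0, "ay": 0, "az": 0}, {"dx": 0, "dy": 0, "dz": 4.5, "ax": 0, "ay": 0, "az": 0}, {"dx": 0, "dy": 0, "dz": 4.5, "ax": 0, "ay": 0, "az": 0}, {"dx": 0, "dy": 0, "dz": 2.5, "ax": 0, "ay": 0, "az": 0}, {"dx": 0, "dy": 0, "dz": 0, "ax": 0, "ay": 0, "az": 0}]}}

```text
clock: 3.5
tcp_pos: [0.4579, 0.1895, 0.2534]
eef_rot: [0.517, 0.856, -0.001, -0.001]
force: [-0.7, 0.1, 0.6]
width: 0.0854
finger_force: 0.0
```

```bash
python3 - <<'E'
from lids import *
c=grab('wrist','w2');s=state()
Rm=rot(s['eef_rot']);g=s['tcp_pos']+.155*Rm[:,2];print(s['tcp_pos'],'grasp pt',g,'y dir',np.degrees(np.arctan2(Rm[1,1],Rm[0,1])),'tilt',Rm[:,2])
print(proj(c,g),proj(c,[.459,.19,.0285]))
print('to go tool cm',Rm.T@(np.array([.459,.190,.054])-g)*100)
try: print(lidw(c))
except Exception as e: print(e)
E
```

```text
[0.45869766 0.189629   0.25513884] grasp pt [0.45873117 0.18968276 0.10013886] y dir 27.698045037706805 tilt [ 2.16186250e-04  3.46883093e-04 -9.99999916e-01]
[328.38401787 280.55696234] [327.64158442 222.72378568]
to go tool cm [0.0146393  0.03692099 4.61390202]
((array([0.45928293, 0.18977046]), 0.11928945779800415, 0.1592050939798355, 10.491741180419922), array([0.45697713, 0.1940937 ]), np.float64(118.18906636971138), 1934)
```

View pics/w2.png

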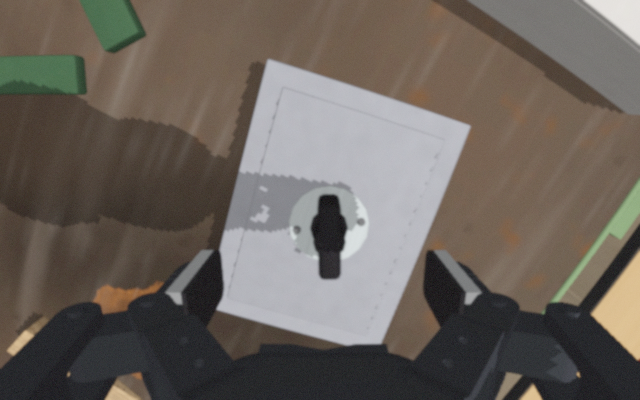

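The wing is at (329,195–277), vertical in the picture and midway between the fingers (222 and 425). The measured lid of 119 x 159 mm matches the sizes given, so I descend and grip.

{"api": "send_rows", "payload": {"rows": [{"dx": 0, "dy": 0, "dz": 2.5, "ax": 0, "ay": 0, "az": 0}, {"dx": 0, "dy": 0, "dz": 2.1, "ax": 0, "ay": 0, "az": 0}, {"dx": 0, "dy": 0, "dz": 0, "ax": 0, "ay": 0, "az": 0}]}}

```text
clock: 3.85
tcp_pos: [0.4586, 0.1897, 0.2094]
eef_rot: [0.517, 0.856, 0.001, 0.0]
force: [-0.5, -0.1, -0.4]
width: 0.0853
finger_force: 0.0
```

{"api": "send_rows", "payload": {"rows": [{"dx": 0, "dy": 0, "dz": 0, "ax": 0, "ay": 0, "az": 0}, {"dx": 0, "dy": 0, "dz": 0, "ax": 0, "ay": 0, "az": 0}, {"dx": 0, "dy": 0, "dz": 0, "ax": 0, "ay": 0, "az": 0}, {"dx": 0, "dy": 0, "dz": 0, "ax": 0, "ay": 0, "az": 0}, {"dx": 0, "dy": 0, "dz": 0, "ax": 0, "ay": 0, "az": 0}], "claw": 1}}

```text
clock: 4.35
tcp_pos: [0.4584, 0.1897, 0.2097]
eef_rot: [0.517, 0.856, 0.001, 0.001]
force: [-0.0, -0.2, 7.1]
width: 0.0172
finger_force: 58.5
```

{"api": "send_rows", "payload": {"rows": [{"dx": 0, "dy": 0, "dz": 0, "ax": 0, "ay": 0, "az": 0}, {"dx": 0, "dy": 0, "dz": 0, "ax": 0, "ay": 0, "az": 0}, {"dx": 0, "dy": 0, "dz": 0, "ax": 0, "ay": 0, "az": 0}, {"dx": 0, "dy": 0, "dz": 0, "ax": 0, "ay": 0, "az": 0}, {"dx": 0, "dy": 0, "dz": 0, "ax": 0, "ay": 0, "az": 0}]}}

```text
clock: 4.85
tcp_pos: [0.4585, 0.1896, 0.2098]
eef_rot: [0.517, 0.856, 0.001, 0.001]
force: [-0.4, -0.9, 6.0]
width: 0.0171
finger_force: 58.5
```

{"api": "send_rows", "payload": {"rows": [{"dx": 0, "dy": 0, "dz": -0.3, "ax": 0, "ay": 0, "az": 0}, {"dx": 0, "dy": 0, "dz": -0.5, "ax": 0, "ay": 0, "az": 0}, {"dx": 0, "dy": 0, "dz": -1, "ax": 0, "ay": 0, "az": 0}, {"dx": 0, "dy": 0, "dz": -1.2, "ax": 0, "ay": 0, "az": 0}, {"dx": 0, "dy": 0, "dz": 0, "ax": 0, "ay": 0, "az": 0}]}}

```text
clock: 5.35
tcp_pos: [0.4585, 0.1896, 0.2404]
eef_rot: [0.517, 0.856, 0.001, 0.001]
force: [0.5, 0.2, -5.1]
width: 0.0164
finger_force: 58.8
```

```bash
python3 - <<'E'
from lids import *
s=state();Rm=rot(s['eef_rot']);print(s['tcp_pos'],s['force'],s['width'],'y dir',np.degrees(np.arctan2(Rm[1,1],Rm[0,1])))
a=grab('side')['color'][180:235,265:345];w=grab('wrist')['color']
im=np.zeros((600,640,3),np.uint8);im[:400]=w;im[400:,:291]=cv2.resize(a,(291,200),interpolation=cv2.INTER_CUBIC)
cv2.imwrite('pics/l1.png',im[:,:,::-1])
E
```

```text
[0.45854139 0.18964864 0.2404017 ] [ 0.47663517  0.21937566 -5.05269133] 0.016380470123547985 y dir 27.672272971809385
```

View pics/l1.png

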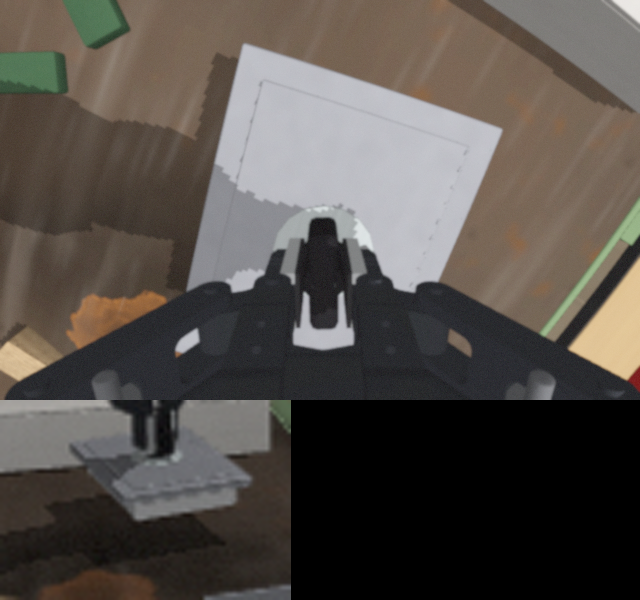

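The pair hangs level from the knob at about 5 N, the weight expected of both lids with their nuts. I lift clear and measure the box.

{"api": "send_rows", "payload": {"rows": [{"dx": 0, "dy": 0, "dz": -2, "ax": 0, "ay": 0, "az": 0}, {"dx": 0, "dy": 0, "dz": -3, "ax": 0, "ay": 0, "az": 0}, {"dx": 0, "dy": 0, "dz": -3, "ax": 0, "ay": 0, "az": 0}, {"dx": 0, "dy": 0, "dz": -3, "ax": 0, "ay": 0, "az": 0}, {"dx": 0, "dy": 0, "dz": -2, "ax": 0, "ay": 0, "az": 0}]}}

```text
clock: 5.95
tcp_pos: [0.4579, 0.1893, 0.3702]
eef_rot: [0.518, 0.856, 0.0, 0.0]
force: [0.4, 1.4, -4.2]
width: 0.0168
finger_force: 59.1
```

```bash
python3 - <<'E'
from lids import *
t=grab('top');s=grab('side')
a=cv2.resize(t['color'][175:230,367:432],(390,330),interpolation=cv2.INTER_CUBIC)
b=cv2.resize(s['color'][224:290,315:390],(375,330),interpolation=cv2.INTER_CUBIC)
cv2.imwrite('pics/box1.png',np.hstack([a,b])[:,:,::-1])
np.savez('cams.npz',t=t['color'],s=s['color'])
E
```

```text
(no output)
```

View pics/box1.png

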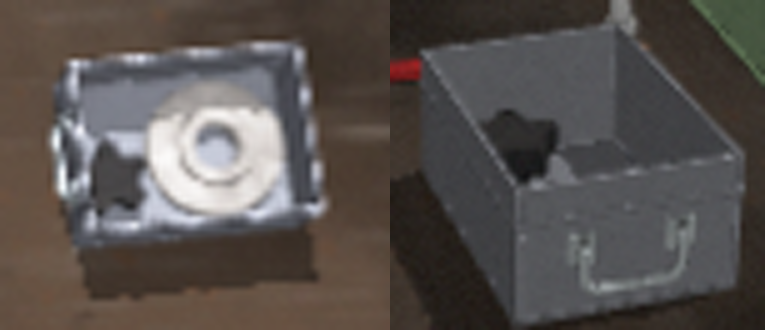

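The left panel (top view) shows rim corners near (68,62), (303,43), (325,212) and (75,235). The right panel (side view) has a clean rim, with corners at (424,50), (618,27), (743,155) and (517,187). I cast both onto z=0.07.

```bash
python3 - <<'E'
from lids import *
t=grab('top');s=grab('side')
def rep(c,P,sc,ou,ov,ox=0):
    Q=np.array([onz(c,ou+(x-ox+.5)/sc-.5,ov+(y+.5)/sc-.5,.07)[:2] for x,y in P])
    print(Q.round(4).tolist(),'sides',[round(float(np.linalg.norm(Q[i]-Q[i-1])),4) for i in range(4)])
    r=cv2.minAreaRect(Q.astype(np.float32));print(' mean',Q.mean(0),'yaw by short',[float(np.degrees(np.arctan2(*(Q[a]-Q[b])[::-1]))) for a,b in((0,3),(1,2))],'by long',[float(np.degrees(np.arctan2(*(Q[a]-Q[b])[::-1]))-90) for a,b in((0,1),(3,2))])
    return Q
rep(t,[(68,62),(303,43),(325,212),(75,235)],6,367,175)
# side order: A=+y near? print as is
rep(s,[(618,27),(743,155),(517,187),(424,50)],5,315,224,390)
# bystander refs and white shelf etc
for n,p in (('bolt',(343,180)),):print(n,onz(t,*p,.03))
# refined: gray mask in top
g=t['color'].astype(int);m=((g[...,0]-g[...,2])<12);m[:178]=0;m[228:]=0;m[:,:368]=0;m[:,428:]=0
c=quad(cv2.morphologyEx(m.astype(np.uint8),cv2.MORPH_CLOSE,np.ones((5,5))));print(fit(t,c,.07))
E
```

```text
[[0.545, -0.1233], [0.5547, -0.2751], [0.4448, -0.281], [0.4335, -0.1219]] sides [0.1115, 0.1521, 0.11, 0.1595]
 mean [ 0.49450478 -0.20033304] yaw by short [-0.7316485181477692, 3.0800198604659976] by long [3.63101759157351, 4.0587011747265365]
[[0.544, -0.1264], [0.5567, -0.2716], [0.4493, -0.2759], [0.439, -0.13]] sides [0.1051, 0.1458, 0.1075, 0.1462]
 mean [ 0.49726907 -0.20098297] yaw by short [1.994771295421526, 2.2672474675629535] by long [4.998845229727422, 4.036042328546344]
bolt [0.57699025 0.00665126 0.03      ]
(array([ 0.49013609, -0.19451651]), 0.12217821925878525, 0.16992232203483582, 4.140775680541992)
```

Both views agree to about 2–3 mm: box centre (0.4955, -0.2018), yaw about 3.8°. I carry the pair over and turn it -6.7°.

{"api": "send_rows", "payload": {"rows": [{"dx": -1.2, "dy": -0.49, "dz": 0, "ax": 0, "ay": 0, "az": 0}, {"dx": -2.2, "dy": -0.9, "dz": 0, "ax": 0, "ay": 0, "az": 0}, {"dx": -2.69, "dy": -1.1, "dz": 0, "ax": 0, "ay": 0, "az": 0}, {"dx": -2.69, "dy": -1.1, "dz": 0, "ax": 0, "ay": 0, "az": 0}, {"dx": -2.69, "dy": -1.1, "dz": 0, "ax": 0, "ay": 0, "az": 0}]}}

```text
clock: 6.65
tcp_pos: [0.4691, 0.0638, 0.3671]
eef_rot: [0.518, 0.855, -0.002, -0.001]
force: [0.3, 0.2, -4.1]
width: 0.0165
finger_force: 59.1
```

{"api": "send_rows", "payload": {"rows": [{"dx": -2.69, "dy": -1.1, "dz": 0, "ax": 0, "ay": 0, "az": 0}, {"dx": -2.69, "dy": -1.1, "dz": 0, "ax": 0, "ay": 0, "az": 0}, {"dx": -2.69, "dy": -1.1, "dz": 0, "ax": 0, "ay": 0, "az": 0}, {"dx": -2.69, "dy": -1.1, "dz": 0, "ax": 0, "ay": 0, "az": 0}, {"dx": -2.69, "dy": -1.1, "dz": 0, "ax": 0, "ay": 0, "az": 0}]}}

```text
clock: 7.15
tcp_pos: [0.4825, -0.0808, 0.3671]
eef_rot: [0.518, 0.855, -0.001, -0.002]
force: [-0.2, 0.4, -3.9]
width: 0.0168
finger_force: 59.1
```

{"api": "send_rows", "payload": {"rows": [{"dx": -2.69, "dy": -1.1, "dz": 0, "ax": 0, "ay": 0, "az": 0}, {"dx": -2.69, "dy": -1.1, "dz": 0, "ax": 0, "ay": 0, "az": 0}, {"dx": -2.69, "dy": -1.1, "dz": 0, "ax": 0, "ay": 0, "az": 0}, {"dx": -2.2, "dy": -0.9, "dz": 0, "ax": 0, "ay": 0, "az": 0}, {"dx": -1.2, "dy": -0.49, "dz": 0, "ax": 0, "ay": 0, "az": 0}]}}

```text
clock: 7.65
tcp_pos: [0.4938, -0.2054, 0.3671]
eef_rot: [0.52, 0.854, -0.002, -0.001]
force: [-0.4, 0.7, -4.7]
width: 0.0168
finger_force: 59.1
```

{"api": "send_rows", "payload": {"rows": [{"dx": 0, "dy": 0, "dz": 0, "ax": 0, "ay": 0, "az": 2.3}, {"dx": 0, "dy": 0, "dz": 0, "ax": 0, "ay": 0, "az": 2.3}, {"dx": 0, "dy": 0, "dz": 0, "ax": 0, "ay": 0, "az": 2.1}, {"dx": 0, "dy": 0, "dz": 0, "ax": 0, "ay": 0, "az": 0}, {"dx": 0, "dy": 0, "dz": 0, "ax": 0, "ay": 0, "az": 0}]}}

```text
clock: 8.15
tcp_pos: [0.4949, -0.2016, 0.3679]
eef_rot: [0.566, 0.824, -0.0, -0.001]
force: [0.4, 0.0, -5.9]
width: 0.0167
finger_force: 59.1
```

```bash
cat >> lids.py <<'E'
def st(tgt=None):
    s=state();Rm=rot(s['eef_rot']);print(s['clock'],'tcp',s['tcp_pos'].round(4),'ydir',np.degrees(np.arctan2(Rm[1,1],Rm[0,1])).round(2),'z',Rm[:,2].round(4),'F',s['force'].round(1),'M',s['wrist_torque'].round(2),'w',round(s['width'],4))
    if tgt is not None: print('to go cm',(Rm.T@(np.array(tgt)-s['tcp_pos'])*100).round(2))
E
python3 - <<'E'
from lids import *
st([.4955,-.2018,.37])
c=grab('wrist');g=c['color'].astype(int)
# held lid: plate top is TCP z -.209+.0285 ; report outline
s=state();z=s['tcp_pos'][2]-.1805
m=((g.min(2)>110)&(g[...,2]>=g[...,0]+2)&(g.max(2)-g.min(2)<45)).astype(np.uint8)
cv2.imwrite('pics/w3.png',c['color'][:,:,::-1])
m[:,:150]=0;m[:,530:]=0
cnt=quad(cv2.morphologyEx(m,cv2.MORPH_OPEN,np.ones((3,3))))
P=np.array([onz(c,*p[0],z)[:2] for p in cnt]);q=np.array([p[0] for p in cnt]);print(q.min(0),q.max(0))
# left/right edges (long sides): direction
rows=range(90,260,5)
L=[];Rr=[]
for r in rows:
    xs=q[q[:,1]==r,0]
    if len(xs): L.append(onz(c,xs.min(),r,z)[:2]);Rr.append(onz(c,xs.max(),r,z)[:2])
for E_ in (L,Rr):
    v=cv2.fitLine(np.array(E_,np.float32),cv2.DIST_HUBER,0,.01,.01).ravel();print('edge dir',np.degrees(np.arctan2(v[1],v[0]))%180)
E
```

```text
8.15 tcp [ 0.4949 -0.2016  0.3679] ydir 21.04 z [-2.e-03  8.e-04 -1.e+00] F [ 0.4  0.  -5.9] M [-0.01 -0.03 -0.01] w 0.0167
to go cm [-0.04  0.05 -0.21]
[188  44] [500 291]
edge dir 94.17256
edge dir 93.87438
```

View pics/w3.png

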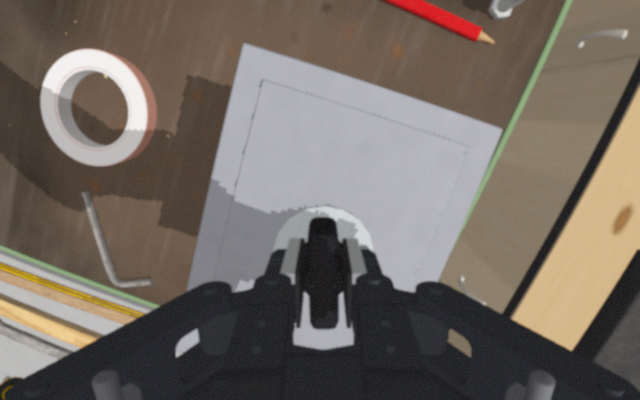

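The lid sits square over the box place at yaw 4.0° against the box's 3.8°. The pencil and bolt lie clear at the upper right. I lower in stages and watch the force.

{"api": "send_rows", "payload": {"rows": [{"dx": -0.04, "dy": 0.05, "dz": 2, "ax": 0, "ay": 0, "az": 0}, {"dx": 0, "dy": 0, "dz": 2.5, "ax": 0, "ay": 0, "az": 0}, {"dx": 0, "dy": 0, "dz": 2, "ax": 0, "ay": 0, "az": 0}, {"dx": 0, "dy": 0, "dz": 1, "ax": 0, "ay": 0, "az": 0}, {"dx": 0, "dy": 0, "dz": 0, "ax": 0, "ay": 0, "az": 0}]}}

```text
clock: 8.7
tcp_pos: [0.4955, -0.2018, 0.2924]
eef_rot: [0.566, 0.824, -0.0, -0.002]
force: [-0.8, 0.4, -4.1]
width: 0.0169
finger_force: 59.1
```

```bash
python3 - <<'E'
from lids import *
st([.4955,-.2018,.2617])
s=grab('side')
b=cv2.resize(s['color'][200:290,310:400],(600,600),interpolation=cv2.INTER_CUBIC)
# mark predicted lid corners (red) and box rim corners (green) for the assumed pose
T=state()['tcp_pos'];f=600/90
def mark(cx,cy,yaw,w,h,z,col):
    a=np.radians(yaw)
    for i,j in((1,1),(1,-1),(-1,-1),(-1,1)):
        p=proj(s,[cx+i*w*np.cos(a)-j*h*np.sin(a),cy+i*w*np.sin(a)+j*h*np.cos(a),z]);q=((p-[310,200]+.5)*f-.5).round().astype(int)
        cv2.drawMarker(b,(int(q[0]),int(q[1])),col,cv2.MARKER_CROSS,14,1)
mark(.4955,-.2018,3.8,.055,.075,.07,(0,255,0))
mark(T[0],T[1],4.0,.060,.080,T[2]-.2097+.0195,(255,0,0))
mark(T[0],T[1],4.0,.046,.066,T[2]-.2097-.0015,(255,255,0))
cv2.imwrite('pics/s3.png',b[:,:,::-1])
E
```

```text
8.7 tcp [ 0.4955 -0.2018  0.2924] ydir 21.0 z [-0.0032  0.0012 -1.    ] F [-0.8  0.4 -4.1] M [ 0.   -0.    0.01] w 0.0169
to go cm [-0.01  0.01  3.07]
```

View pics/s3.png

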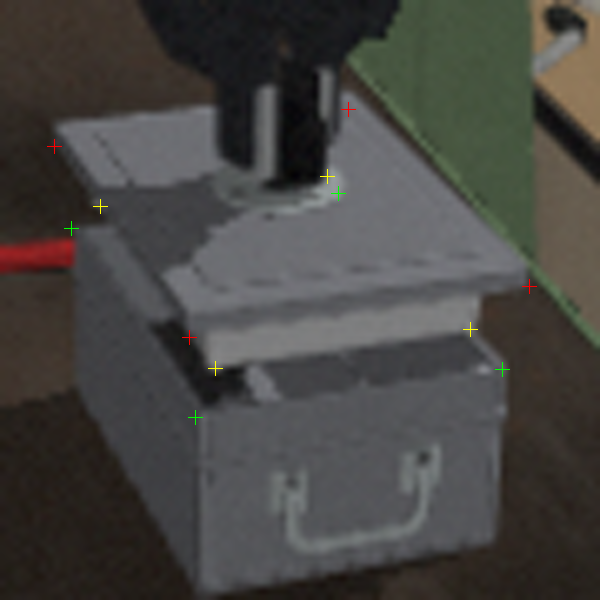

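The predicted marks agree with the picture to within about 2 mm. The dish, bottom edge (208,368)–(480,322), hangs over the open mouth, and the rim's near edge runs (203,405)–(503,368). I nudge 0.8 mm in x and lower.

{"api": "send_rows", "payload": {"rows": [{"dx": -0.03, "dy": 0.07, "dz": 0.7, "ax": 0, "ay": 0, "az": 0}, {"dx": 0, "dy": 0, "dz": 0.6, "ax": 0, "ay": 0, "az": 0}, {"dx": 0, "dy": 0, "dz": 0.4, "ax": 0, "ay": 0, "az": 0}, {"dx": 0, "dy": 0, "dz": 0, "ax": 0, "ay": 0, "az": 0}]}}

```text
clock: 9.15
tcp_pos: [0.4964, -0.202, 0.2762]
eef_rot: [0.567, 0.824, -0.0, -0.001]
force: [-0.2, 0.4, -5.4]
width: 0.0164
finger_force: 59.1
```

{"api": "send_rows", "payload": {"rows": [{"dx": 0, "dy": 0, "dz": 0.3, "ax": 0, "ay": 0, "az": 0}, {"dx": 0, "dy": 0, "dz": 0.3, "ax": 0, "ay": 0, "az": 0}, {"dx": 0, "dy": 0, "dz": 0.2, "ax": 0, "ay": 0, "az": 0}, {"dx": 0, "dy": 0, "dz": 0, "ax": 0, "ay": 0, "az": 0}]}}

```text
clock: 9.55
tcp_pos: [0.4965, -0.2021, 0.2684]
eef_rot: [0.567, 0.824, -0.0, -0.0]
force: [-0.3, 1.1, -4.1]
width: 0.0168
finger_force: 59.1
```

```bash
python3 -c "
from lids import *
st([.4963,-.2015,.2617])"
```

```text
9.55 tcp [ 0.4965 -0.2021  0.2684] ydir 20.97 z [-7.e-04  2.e-04 -1.e+00] F [-0.3  1.1 -4.1] M [-0.02  0.01 -0.02] w 0.0168
to go cm [0.06 0.01 0.67]
```

{"api": "send_rows", "payload": {"rows": [{"dx": 0, "dy": 0, "dz": 0.2, "ax": 0, "ay": 0, "az": 0}, {"dx": 0, "dy": 0, "dz": 0.2, "ax": 0, "ay": 0, "az": 0}, {"dx": 0, "dy": 0, "dz": 0.1, "ax": 0, "ay": 0, "az": 0}, {"dx": 0, "dy": 0, "dz": 0, "ax": 0, "ay": 0, "az": 0}]}}

```text
clock: 9.95
tcp_pos: [0.4966, -0.2021, 0.2636]
eef_rot: [0.567, 0.824, -0.0, -0.0]
force: [0.2, 0.3, -4.4]
width: 0.0168
finger_force: 59.1
```

{"api": "send_rows", "payload": {"rows": [{"dx": 0, "dy": 0, "dz": 0.1, "ax": 0, "ay": 0, "az": 0}, {"dx": 0, "dy": 0, "dz": 0.1, "ax": 0, "ay": 0, "az": 0}, {"dx": 0, "dy": 0, "dz": 0, "ax": 0, "ay": 0, "az": 0}]}}

```text
clock: 10.25
tcp_pos: [0.4968, -0.2023, 0.262]
eef_rot: [0.567, 0.824, 0.0, 0.001]
force: [0.2, -0.8, -1.7]
width: 0.0172
finger_force: 59.6
```

```bash
python3 -c "
from lids import *
st([.4963,-.2015,.2617])"
```

```text
10.25 tcp [ 0.4968 -0.2023  0.262 ] ydir 20.96 z [ 1.e-03 -5.e-04 -1.e+00] F [ 0.2 -0.8 -1.7] M [ 0.02  0.08 -0.01] w 0.0172
to go cm [ 0.09 -0.02  0.03]
```

The pair lands at exactly the expected height. I press a touch more so both are fully down, and hold.

{"api": "send_rows", "payload": {"rows": [{"dx": 0, "dy": 0, "dz": 0.1, "ax": 0, "ay": 0, "az": 0}, {"dx": 0, "dy": 0, "dz": 0, "ax": 0, "ay": 0, "az": 0}, {"dx": 0, "dy": 0, "dz": 0, "ax": 0, "ay": 0, "az": 0}]}}

```text
clock: 10.55
tcp_pos: [0.4968, -0.2023, 0.2617]
eef_rot: [0.567, 0.824, 0.0, 0.001]
force: [-1.0, 1.3, 5.4]
width: 0.0172
finger_force: 60.9
```

```bash
python3 -c "
from lids import *
st([.4963,-.2015,.2617])"
```

```text
10.55 tcp [ 0.4968 -0.2023  0.2617] ydir 20.96 z [ 1.4e-03 -3.0e-04 -1.0e+00] F [-1.   1.3  5.4] M [0.14 0.26 0.02] w 0.0172
to go cm [ 0.09 -0.01  0.  ]
```

{"api": "send_rows", "payload": {"rows": [{"dx": 0, "dy": 0, "dz": 0, "ax": 0, "ay": 0, "az": -3}, {"dx": 0, "dy": 0, "dz": 0, "ax": 0, "ay": 0, "az": -4}, {"dx": 0, "dy": 0, "dz": 0, "ax": 0, "ay": 0, "az": -4}, {"dx": 0, "dy": 0, "dz": 0, "ax": 0, "ay": 0, "az": -4}, {"dx": 0, "dy": 0, "dz": 0, "ax": 0, "ay": 0, "az": 0}]}}

```text
clock: 11.05
tcp_pos: [0.4966, -0.2024, 0.2617]
eef_rot: [0.454, 0.891, 0.0, 0.001]
force: [-1.1, 0.4, 5.9]
width: 0.0168
finger_force: 61.0
```

```bash
python3 -c "
from lids import *
st();print(state()['q'].round(2))"
```

```text
11.05 tcp [ 0.4966 -0.2024  0.2617] ydir 36.03 z [ 1.2e-03 -2.0e-04 -1.0e+00] F [-1.1  0.4  5.9] M [0.15 0.32 0.05] w 0.0168
[ 0.23  0.64  0.18  1.91 -0.19  0.61  1.16]
```

{"api": "send_rows", "payload": {"rows": [{"dx": 0, "dy": 0, "dz": 0, "ax": 0, "ay": 0, "az": -4}, {"dx": 0, "dy": 0, "dz": 0, "ax": 0, "ay": 0, "az": -4}, {"dx": 0, "dy": 0, "dz": 0, "ax": 0, "ay": 0, "az": -4}, {"dx": 0, "dy": 0, "dz": 0, "ax": 0, "ay": 0, "az": -4}, {"dx": 0, "dy": 0, "dz": 0, "ax": 0, "ay": 0, "az": -4}]}}

```text
clock: 11.55
tcp_pos: [0.4965, -0.2025, 0.2617]
eef_rot: [0.292, 0.957, -0.0, 0.0]
force: [-1.3, -0.0, 6.0]
width: 0.0166
finger_force: 61.0
```

{"api": "send_rows", "payload": {"rows": [{"dx": 0, "dy": 0, "dz": 0, "ax": 0, "ay": 0, "az": -4}, {"dx": 0, "dy": 0, "dz": 0, "ax": 0, "ay": 0, "az": -4}, {"dx": 0, "dy": 0, "dz": 0, "ax": 0, "ay": 0, "az": -4}, {"dx": 0, "dy": 0, "dz": 0, "ax": 0, "ay": 0, "az": -4}, {"dx": 0, "dy": 0, "dz": 0, "ax": 0, "ay": 0, "az": -4}]}}

```text
clock: 12.05
tcp_pos: [0.4965, -0.2027, 0.2617]
eef_rot: [0.121, 0.993, -0.0, 0.0]
force: [-1.7, -0.5, 6.1]
width: 0.0163
finger_force: 61.0
```

{"api": "send_rows", "payload": {"rows": [{"dx": 0, "dy": 0, "dz": 0, "ax": 0, "ay": 0, "az": -4}, {"dx": 0, "dy": 0, "dz": 0, "ax": 0, "ay": 0, "az": -4}, {"dx": 0, "dy": 0, "dz": 0, "ax": 0, "ay": 0, "az": -4}, {"dx": 0, "dy": 0, "dz": 0, "ax": 0, "ay": 0, "az": -3}, {"dx": 0, "dy": 0, "dz": 0, "ax": 0, "ay": 0, "az": 0}]}}

```text
clock: 12.55
tcp_pos: [0.4965, -0.2028, 0.2617]
eef_rot: [-0.009, 1.0, -0.001, 0.0]
force: [-1.2, -0.9, 6.6]
width: 0.0166
finger_force: 61.0
```

```bash
python3 -c "
from lids import *
st();print(state()['q'].round(2))"
```

```text
12.55 tcp [ 0.4965 -0.2028  0.2617] ydir 90.97 z [ 7.0e-04 -1.1e-03 -1.0e+00] F [-1.2 -0.9  6.6] M [-0.01  0.39  0.  ] w 0.0166
[ 0.41  0.63 -0.09  1.9   0.1   0.61  1.84]
```

{"api": "send_rows", "payload": {"rows": [{"dx": 0, "dy": 0, "dz": 0, "ax": 0, "ay": 0, "az": -1.5}, {"dx": 0, "dy": 0, "dz": 0, "ax": 0, "ay": 0, "az": -1.5}, {"dx": 0, "dy": 0, "dz": 0, "ax": 0, "ay": 0, "az": 0}, {"dx": 0, "dy": 0, "dz": 0, "ax": 0, "ay": 0, "az": 0}]}}

```text
clock: 12.95
tcp_pos: [0.4965, -0.2028, 0.2617]
eef_rot: [-0.034, 0.999, -0.001, 0.0]
force: [-2.4, 0.1, 5.0]
width: 0.0169
finger_force: 61.0
```

```bash
python3 - <<'E'
from lids import *
st()
c=grab('wrist');g=c['color'].astype(int);z=.052+.0285
m=((g.min(2)>110)&(g[...,2]>=g[...,0]+2)&(g.max(2)-g.min(2)<45)).astype(np.uint8)
cv2.imwrite('pics/w4.png',c['color'][:,:,::-1])
cs=cv2.findContours(m,cv2.RETR_EXTERNAL,cv2.CHAIN_APPROX_NONE)[0];cnt=max(cs,key=cv2.contourArea);q=cnt[:,0]
print(q.min(0),q.max(0))
cen=(q.min(0)+q.max(0))//2
# far edge (top in image): per column min row, fitted in world
E=[onz(c,x,q[q[:,0]==x,1].min(),z)[:2] for x in range(q[:,0].min()+25,q[:,0].max()-25,4)]
v=cv2.fitLine(np.array(E,np.float32),cv2.DIST_HUBER,0,.01,.01).ravel();print('top edge dir',np.degrees(np.arctan2(v[1],v[0]))%180, v[2:])
E
```

```text
12.95 tcp [ 0.4965 -0.2028  0.2617] ydir 93.9 z [ 6.0e-04 -1.2e-03 -1.0e+00] F [-2.4  0.1  5. ] M [-0.03  0.44 -0.04] w 0.0169
[146 124] [501 301]
top edge dir 93.77214 [ 0.43656275 -0.20716257]
```

The knob is turned to its stop: wing at 3.9° against lid yaw 3.8°. I lift slowly and watch the weight for the outer lid alone (~2 N).

{"api": "send_rows", "payload": {"rows": [{"dx": 0, "dy": 0, "dz": -0.1, "ax": 0, "ay": 0, "az": 0}, {"dx": 0, "dy": 0, "dz": -0.1, "ax": 0, "ay": 0, "az": 0}, {"dx": 0, "dy": 0, "dz": -0.1, "ax": 0, "ay": 0, "az": 0}, {"dx": 0, "dy": 0, "dz": 0, "ax": 0, "ay": 0, "az": 0}, {"dx": 0, "dy": 0, "dz": 0, "ax": 0, "ay": 0, "az": 0}]}}

```text
clock: 13.5
tcp_pos: [0.4966, -0.2021, 0.2635]
eef_rot: [-0.035, 0.999, 0.0, -0.0]
force: [0.3, 1.0, -2.2]
width: 0.0164
finger_force: 59.6
```

```bash
python3 -c "
from lids import *
st()"
```

```text
13.5 tcp [ 0.4966 -0.2021  0.2635] ydir 93.98 z [-3.e-04  2.e-04 -1.e+00] F [ 0.3  1.  -2.2] M [-0.01 -0.02 -0.01] w 0.0164
```

{"api": "send_rows", "payload": {"rows": [{"dx": 0, "dy": 0, "dz": -0.1, "ax": 0, "ay": 0, "az": 0}, {"dx": 0, "dy": 0, "dz": -0.1, "ax": 0, "ay": 0, "az": 0}, {"dx": 0, "dy": 0, "dz": -0.1, "ax": 0, "ay": 0, "az": 0}, {"dx": 0, "dy": 0, "dz": 0, "ax": 0, "ay": 0, "az": 0}, {"dx": 0, "dy": 0, "dz": 0, "ax": 0, "ay": 0, "az": 0}]}}

```text
clock: 14.0
tcp_pos: [0.4966, -0.2022, 0.2668]
eef_rot: [-0.035, 0.999, -0.0, 0.0]
force: [-0.4, -0.0, -1.2]
width: 0.0171
finger_force: 59.6
```

```bash
python3 -c "
from lids import *
st()"
```

```text
14.0 tcp [ 0.4966 -0.2022  0.2668] ydir 93.97 z [ 1.e-04 -1.e-04 -1.e+00] F [-0.4 -0.  -1.2] M [-0.03 -0.03  0.  ] w 0.0171
```

The weight stays at about 2 N at 5 mm up, so only the outer lid is moving. I lift to about 12 cm above its seat, slowly while the foot clears the slot.

{"api": "send_rows", "payload": {"rows": [{"dx": 0, "dy": 0, "dz": -0.3, "ax": 0, "ay": 0, "az": 0}, {"dx": 0, "dy": 0, "dz": -0.4, "ax": 0, "ay": 0, "az": 0}, {"dx": 0, "dy": 0, "dz": -0.5, "ax": 0, "ay": 0, "az": 0}, {"dx": 0, "dy": 0, "dz": -0.6, "ax": 0, "ay": 0, "az": 0}, {"dx": 0, "dy": 0, "dz": -0.7, "ax": 0, "ay": 0, "az": 0}]}}

```text
clock: 14.5
tcp_pos: [0.4965, -0.2021, 0.2923]
eef_rot: [-0.035, 0.999, -0.0, -0.0]
force: [-0.0, -0.7, -1.3]
width: 0.0169
finger_force: 59.6
```

{"api": "send_rows", "payload": {"rows": [{"dx": 0, "dy": 0, "dz": -1.5, "ax": 0, "ay": 0, "az": 0}, {"dx": 0, "dy": 0, "dz": -2, "ax": 0, "ay": 0, "az": 0}, {"dx": 0, "dy": 0, "dz": -2, "ax": 0, "ay": 0, "az": 0}, {"dx": 0, "dy": 0, "dz": -2, "ax": 0, "ay": 0, "az": 0}, {"dx": 0, "dy": 0, "dz": -1.5, "ax": 0, "ay": 0, "az": 0}]}}

```text
clock: 15.0
tcp_pos: [0.4966, -0.2021, 0.3836]
eef_rot: [-0.035, 0.999, -0.0, 0.001]
force: [-0.3, 0.4, -2.2]
width: 0.0169
finger_force: 59.6
```

{"api": "send_rows", "payload": {"rows": [{"dx": 0, "dy": 0, "dz": 0, "ax": 0, "ay": 0, "az": 0}, {"dx": 0, "dy": 0, "dz": 0, "ax": 0, "ay": 0, "az": 0}, {"dx": 0, "dy": 0, "dz": 0, "ax": 0, "ay": 0, "az": 0}, {"dx": 0, "dy": 0, "dz": 0, "ax": 0, "ay": 0, "az": 0}, {"dx": 0, "dy": 0, "dz": 0, "ax": 0, "ay": 0, "az": 0}]}}

```text
clock: 15.5
tcp_pos: [0.4964, -0.2021, 0.381]
eef_rot: [-0.035, 0.999, 0.0, -0.001]
force: [-0.6, -0.2, -2.4]
width: 0.0169
finger_force: 59.5
```

```bash
python3 - <<'E'
from lids import *
st()
s=grab('side')
cv2.imwrite('pics/s4.png',cv2.resize(s['color'][150:295,300:415],(476,600),interpolation=cv2.INTER_CUBIC)[:,:,::-1])
E
```

```text
15.5 tcp [ 0.4964 -0.2021  0.381 ] ydir 93.97 z [-1.6e-03  6.0e-04 -1.0e+00] F [-0.6 -0.2 -2.4] M [ 0.02 -0.01  0.04] w 0.0169
```

View pics/s4.png

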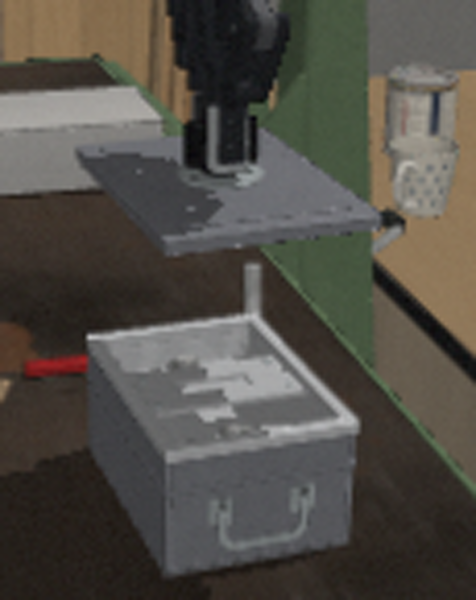

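The outer lid is held level about 12 cm up. The inner lid's rim sits evenly on the box, from (90,340) to (357,425), with the strap and nuts in it. The bolt at (253,290) and the pencil at (55,367) have not moved.

```bash
python3 -c "
from bench import finish_job
print(finish_job())"
```

```text
the job is handed in; nothing more can be done
None
```

The job is handed in: the locked pair was seated on the box, the knob turned to its stop, and the outer lid is held level about 12 cm above its seat, with the inner lid and nuts in place (no verdict returned).

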